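Switch the globe lamp off in the morning

TASK

It is bright morning, so switch off the globe lamp: flip the black bat toggle on its oak base over its centre so that it rests leaning fully to the opposite side, and let go. Leave the blue radio's look-alike toggle as it is, and do not shift or tip the glass jar.

Things in the scene. Friction and masses are not known exactly. Their poses are not given: they have to be found in the camera images.
- lamp_toggle_tip (a point): Free end of the lamp's toggle, a black bat 40 mm long, 9 mm thick near the tip, 6 mm at the pivot. z runs along the bat from pivot to tip (pivot 40 mm back, 36 mm above the table, 6 mm above the oak slab). x is level, along the pivot's axis, towards the globe. At the start the bat leans across the slab to the -y side, switched off to the +y side; its tip is 74 mm above the table at both ends.
- lamp_toggle (a joint): 0 = on (start, leaning 20 deg one way), 0.35 = upright, 0.70 = off (20 deg the other way). Sprung: about 2 N at the tip moves it off its end, past upright it snaps over. The lamp is fixed: oak slab 260 x 110 x 30 mm, toggle in a 16 mm steel collar 45 mm from one end on the centre line, glowing white globe 100 mm across (top 136 mm above the table), its centre 155 mm from the pivot.
- radio_toggle_tip (a point): Free end of the radio's toggle, the same bat with the same axes and lean, not to be flipped. It stands on a fixed blue box radio, 180 x 100 mm and 60 mm high with a round grey grille on top; its pivot is 66 mm above the table. The radio reaches 140 mm from the pivot along +x, 40 mm along -x, 50 mm to either side.
- jar: Empty glass jar with a steel twist cap, 68 mm across, 110 mm tall, loose, upright on the table at the robot's right, beside the lamp or radio. Origin at the centre of its underside, z up. Not to be moved.

How it is judged:
By the outcome, as a careful person would: the job done as asked, in the order asked, and still so for the second after the job is handed in, with the robot touching nothing.
It also fails if it takes over 29 s, if anything falls off the work surface, if the arm or the gripper's body presses on something with over 40 N, if the wrist force passes 120 N, or if a joint passes its speed limit or range.

ROBOT

A 6-joint arm with a two-finger parallel gripper is mounted at the origin on the work surface. World frame = base frame: x ahead of the robot, y to its left, z up, the work surface at z = 0. Lengths are in m, angles in rad, forces in N, time in s.
With the tool pointing down it reaches from about 0.35 to 0.975 m from the base axis. Payload 4.9 kg.
Tool frame: the origin (TCP) lies on the centre line of the jaws, within the pads' length; the fingertips stand 14 mm ahead of it and the grasp point (between the pads) lies 5 mm behind it; z points along the fingers, y is the line along which they close (so a half turn about z gives the same grasp; the last joint's range is limited). The gripper opens to 85 mm and grips with 20 to 120 N. Pads are 22 mm wide; open, the fingers measure 114 mm over their backs; the gripper's body (76 mm by 85 mm) begins 54 mm behind the grasp point. The pads swing forward as they close: fully open they stand 13 mm farther back than shut.
Start: joints at [-1.269, 0.053, 1.613, -0, 1.476, -0.119], TCP at [0.255, -0.57, 0.245] pointing down, gripper open.
Joint ranges: [-3.01, 3.01], [-1.01, 2.22], [0.06, 2.58], [-1.02, 4.17], [0.09, 2.62], [-3.14, 3.14]. Speed limits (rad/s): [2.57, 2.57, 3.14, 3.14, 3.14, 3.14].

INTERFACE

Orientations are given as a unit quaternion [w, x, y, z].
In Python, from plant import * gives the robot as it stands.
- The arm moves only by the tool send_rows, never from a script. Its argument "steps" is a list of rows, each an object with "translation": the shift along the tool's x, y, z in cm, a list of three; "delta_rot": the turn, a rotation vector about the tool's x, y, z in rad, a list of three; "jaw": the finger opening in cm, from 0 to 8.54. In form: [{"translation": [dx, dy, dz], "delta_rot": [rx, ry, rz], "jaw": jaw}, ...]. A call has exactly 8 rows; each row is the pose to reach, as a shift and turn from the pose commanded when the call began, along the tool's axes at that moment; what a row does not reach only later rows make up. A row lasts 1/10 s, in which the tool goes at most 50 mm and 8.59 degrees, less where a joint would pass 70% of its speed; a pose out of reach is approached as far as the arm can. A call with a gripper value outside its range is refused whole. The fingers move at their own pace and stop on an object; the grip force is fixed at half the most. Time passes only in rows, so rows that repeat a pose let the fingers close, or fill a call up. It gives the time, the measured TCP pose, the force, the opening and the grip force at its end, in the units of the state.
- state(): the state, without advancing time (a new reading comes with each control period).
- grab_frame(name): name is "side" or "top"; returns a dict with "pixels" (480x640x3 uint8, blue, green, red), "range_z" (480x640 float32, m along the optical axis (not along the pixel's ray), 0 where there is no reading), "fx", "fy", "cx", "cy" (pixels), "rvec" (rotation vector, rad) and "tvec" (3), from world to camera coordinates, as OpenCV has them. Camera axes: x right, y down, z forward; pixel columns grow to the right and rows downward; lengths in m; the calibration is good to about 2 mm. A picture is of the moment at which its call begins.
- job_done(): hands the job in; it is judged then, once.
The state is a dict: "time": time; "joint_pos": joint angles; "joint_vel": joint speeds; "joint_efforts": joint torques, N m; "tool_pos": TCP position; "tool_rot": TCP orientation; "contact_force": force on the tool from outside, world axes, zero at the start; "ft_torque": the same for the moment, N m; "gripper_width": opening from 0.0 (shut) to 1.0 (fully open); "grasp_force": force on a finger pad.
Only numpy, scipy, OpenCV 4.12 (cv2) and the standard library are available. Lean on these libraries where they do the work, as an engineer would, in place of code of your own. Each camera call takes 0.05 s, during which the arm holds its last target. There are 200 camera calls.

## Working session

There is one attempt and no reset: what is moved stays moved. The work goes in short steps, Python scripts to look and compute and a tool call to move; the robot and the scene stay as the last step left them, time stands still between calls to the robot, and variables do not carry over. Pictures are saved under pics/ and viewed, at most 10 in all, crops included, and the job is handed in when it is done.

Besides the shell and the picture viewer there is one more tool, called after ">>>" as name(argument=value, ...) on one line, values as JSON. send_rows: Moves the arm, as the interface text tells. Its arguments: {"type":"object","properties":{"steps":{"type":"array","items":{"type":"object","properties":{"translation":{"type":"array","items":{"type":"number"}},"delta_rot":{"type":"array","items":{"type":"number"}},"jaw":{"type":"number"}}}}},"required":["steps"]}

```bash
mkdir -p pics
cat > h.py <<'E'
from plant import *
import numpy as np, cv2
def cloud(f):
    R=cv2.Rodrigues(np.array(f["rvec"],float))[0]; t=np.array(f["tvec"],float).ravel()
    v,u=np.mgrid[0:480,0:640]; z=f["range_z"].astype(float)
    P=np.stack([(u-f["cx"])/f["fx"]*z,(v-f["cy"])/f["fy"]*z,z],-1)
    W=(P-t)@R; W[z==0]=np.nan
    return W
E
python3 - <<'E'
from h import *
for n in("top","side"):
    f=grab_frame(n); cv2.imwrite(f"pics/{n}0.png",f["pixels"]); np.savez(f"{n}0.npz",W=cloud(f),**{k:np.array(f[k]) for k in f})
print(state())
E
```

```text
{'time': 0.1, 'joint_pos': array([-1.26899080e+00,  5.32737130e-02,  1.61414596e+00, -2.78211466e-06,
        1.47600672e+00, -1.19028602e-01]), 'joint_vel': array([-0.00082178, -0.00027877, -0.00022672,  0.00048042, -0.00114263,
        0.00032709]), 'joint_efforts': array([-5.57323056e-04, -3.94901383e+01, -3.71362889e+01, -1.62232254e-04,
        3.92391987e-03,  1.41615632e-05]), 'tool_pos': array([ 0.25514941, -0.56996068,  0.24420297]), 'tool_rot': array([-9.12917905e-04,  9.77943450e-01,  2.08867824e-01, -8.50536999e-05]), 'contact_force': array([ 0.55981573,  0.44129092, -0.51224844]), 'ft_torque': array([-0.00780756,  0.05794104, -0.05305751]), 'grasp_force': 0.0, 'gripper_width': 1.0023064829995132}
```

View pics/top0.png

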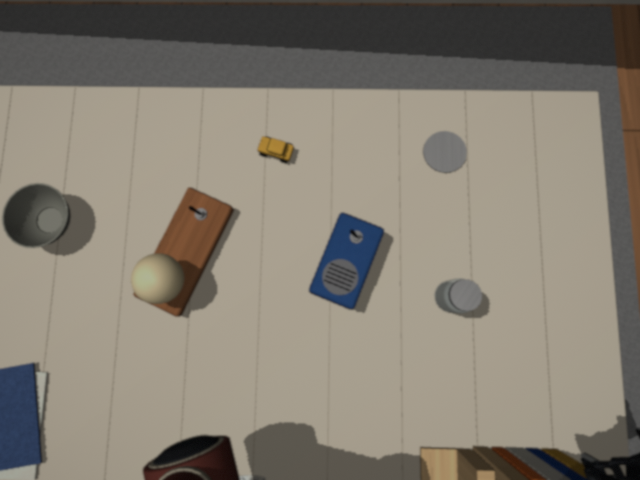

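View pics/side0.png

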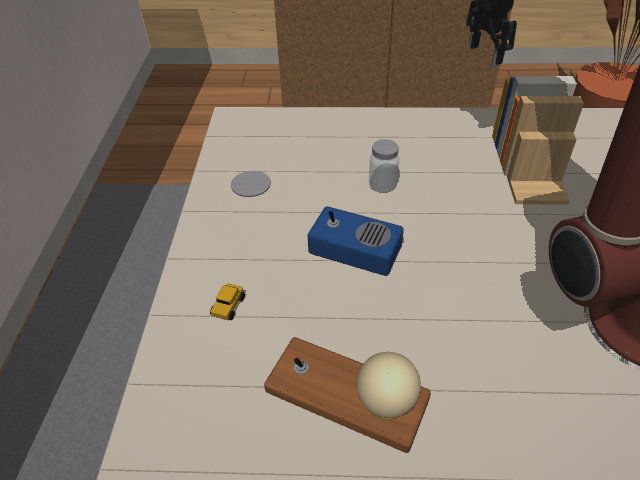

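The top view shows the lamp on the left: collar at about (200,213), bat tip at about (191,208), globe at (158,278). The radio is in the middle, with its toggle at (356,236), and the jar is at (463,295). The side view shows the lamp toggle at (299,363) and the globe at (388,384).

Run:
```python
from h import *
from scipy.optimize import least_squares
D={n:np.load(n+"0.npz") for n in("top","side")}
def ext(n,u0,u1,v0,v1):
    d=D[n];m=np.zeros((480,640),bool);m[v0:v1,u0:u1]=1
    return d["W"],d["pixels"].astype(int),m
# globe sphere fit
C=[]
for n,b in(("top",(125,195,245,310)),("side",(350,430,345,425))):
    W,p,m=ext(n,*b); s=m&(W[...,2]>.06); X=W[s]
    r=least_squares(lambda q:np.linalg.norm(X-q,axis=1)-.05,X.mean(0)-[0,0,.03],loss="soft_l1",f_scale=.002).x
    print(n,"globe",r,len(X)); C.append(r)
# slab top
for n,b in(("top",(130,240,180,320)),("side",(260,435,335,455))):
    W,p,m=ext(n,*b); s=m&(abs(W[...,2]-.03)<.006); X=W[s][:,:2].astype(np.float32)
    (c,sz,a)=cv2.minAreaRect(X); bx=cv2.boxPoints((c,sz,a)); print(n,"slab",c,sz,a, bx.tolist(), np.median(W[s][:,2]))
# dark bat pixels
for n,b in(("top",(180,215,198,225)),("side",(285,315,350,378)),):
    W,p,m=ext(n,*b); s=m&(p.max(-1)<50)
    v,u=np.nonzero(s); print(n,"bat"); 
    for i in range(len(u)): 
        if i%3==0: print(u[i],v[i],W[v[i],u[i]].round(3))
# jar, radio
W,p,m=ext("top",430,490,270,320); s=m&(W[...,2]>.1); print("jar",np.nanmedian(W[s],0),W[s].min(0),W[s].max(0))
W,p,m=ext("top",300,390,205,315); s=m&(abs(W[...,2]-.06)<.005);print("radio",cv2.boxPoints(cv2.minAreaRect(W[s][:,:2].astype(np.float32))).tolist())
```

```text
top globe [0.50253945 0.1932026  0.08418344] 2111
side globe [0.50104858 0.19140423 0.08607616] 3344
top slab (0.5662867426872253, 0.164359450340271) (0.11002377420663834, 0.2591491639614105) 66.30095672607422 [[0.42552822828292847, 0.166066974401474], [0.6628231406211853, 0.06190652400255203], [0.7070452570915222, 0.162651926279068], [0.4697503447532654, 0.26681238412857056]] 0.028368986171724977
side slab (0.5653678178787231, 0.16484031081199646) (0.11094056069850922, 0.2598520815372467) 66.39457702636719 [[0.4241010546684265, 0.16603854298591614], [0.6622099876403809, 0.061984483152627945], [0.7066345810890198, 0.16364207863807678], [0.46852564811706543, 0.2676961421966553]] 0.03027401573331136
top bat
190 207 [0.649 0.14  0.075]
191 208 [0.647 0.139 0.07 ]
191 209 [0.646 0.139 0.069]
194 209 [0.648 0.135 0.061]
195 210 [0.647 0.135 0.056]
197 211 [0.646 0.132 0.049]
199 213 [0.644 0.13  0.039]
side bat
295 358 [0.65  0.138 0.071]
294 359 [0.652 0.141 0.074]
297 359 [0.647 0.141 0.074]
295 360 [0.65  0.142 0.071]
298 360 [0.645 0.142 0.072]
296 361 [0.648 0.145 0.073]
299 361 [0.644 0.142 0.069]
296 362 [0.648 0.146 0.072]
299 362 [0.644 0.142 0.066]
296 363 [0.649 0.144 0.066]
299 363 [0.644 0.142 0.063]
297 364 [0.647 0.142 0.06 ]
300 364 [0.643 0.138 0.054]
299 365 [0.645 0.139 0.052]
302 365 [0.64  0.133 0.043]
301 366 [0.642 0.134 0.042]
jar [ 0.48246413 -0.3997021   0.10808606] [ 0.45332478 -0.43041699  0.10030363] [ 0.51131756 -0.37106694  0.1125669 ]
radio [[0.44975924491882324, -0.1935073435306549], [0.6153774261474609, -0.25708162784576416], [0.6503376960754395, -0.1660061776638031], [0.48471951484680176, -0.10243189334869385]]
```

```bash
cat >> h.py <<'E'
from scipy.spatial.transform import Rotation as Ro
ex=np.array([-.916,.401,0]); ey=np.array([-.401,-.916,0]); piv=np.array([.6437,.1305,0])
def go(p):  # print delta (cm, rad) to TCP p with tool x = -ey, z down
    s=state(); w,x,y,z=s["tool_rot"]; R=Ro.from_quat([x,y,z,w])
    T=np.stack([-ey,np.cross([0,0,-1],-ey),[0,0,-1]],1)
    print(round(s["time"],2),s["tool_pos"].round(4),"dt",(R.inv().apply(p-s["tool_pos"])*100).round(2),"dr",(R.inv()*Ro.from_matrix(T)).as_rotvec().round(3),"q",s["joint_pos"].round(2),"F",s["contact_force"].round(1))
E
python3 - <<'E'
from h import *
go(piv-ey*.05+[0,0,.245]); go(piv-ey*.05+[0,0,.072])
a=np.array([.255,-.57]);b=(piv-ey*.05)[:2];d=(b-a)/np.linalg.norm(b-a)
for n in("top","side"):
    W=np.load(n+"0.npz")["W"].reshape(-1,3);W=W[np.isfinite(W).all(1)]
    r=W[:,:2]-a;t=r@d;o=abs(r@[-d[1],d[0]])
    for t0 in np.arange(-.1,.95,.1):
        s=(t>t0)&(t<t0+.1)&(o<.1)&(W[:,2]<.4); print(n,t0.round(1),W[s][:,2].max().round(3) if s.any() else None,end="; ")
E
```

```text
0.1 [ 0.2551 -0.57    0.2442] dt [ 6.778e+01 -5.142e+01  3.000e-02] dr [-0.002 -0.001 -0.737] q [-1.27  0.05  1.61 -0.    1.48 -0.12] F [ 0.6  0.4 -0.5]
0.1 [ 0.2551 -0.57    0.2442] dt [ 67.78 -51.39  17.33] dr [-0.002 -0.001 -0.737] q [-1.27  0.05  1.61 -0.    1.48 -0.12] F [ 0.6  0.4 -0.5]
top -0.1 0.252; top 0.0 0.352; top 0.1 0.004; top 0.2 0.112; top 0.3 0.004; top 0.4 0.065; top 0.5 0.065; top 0.6 0.005; top 0.7 0.088; top 0.8 0.075; top 0.9 0.005; side -0.1 0.377; side 0.0 0.387; side 0.1 0.008; side 0.2 0.113; side 0.3 0.006; side 0.4 0.067; side 0.5 0.065; side 0.6 0.006; side 0.7 0.04; side 0.8 0.078; side 0.9 0.006;
```

>>> send_rows(steps=[{"translation": [4, -3, 0], "delta_rot": [0, 0, -0.05], "jaw": 0}, {"translation": [8, -6, 0], "delta_rot": [0, 0, -0.1], "jaw": 0}, {"translation": [12, -9, 0], "delta_rot": [0, 0, -0.15], "jaw": 0}, {"translation": [16, -12, 0], "delta_rot": [0, 0, -0.2], "jaw": 0}, {"translation": [20, -15, 0], "delta_rot": [0, 0, -0.25], "jaw": 0}, {"translation": [24, -18, 0], "delta_rot": [0, 0, -0.3], "jaw": 0}, {"translation": [28, -21, 0], "delta_rot": [0, 0, -0.35], "jaw": 0}, {"translation": [32, -24, 0], "delta_rot": [0, 0, -0.4], "jaw": 0}])

```text
time: 0.9
tool_pos: [0.4497, -0.2186, 0.245]
tool_rot: [-0.0, 0.917, 0.4, -0.0]
contact_force: [1.1, -0.1, -0.5]
gripper_width: 0.001
grasp_force: 0.0
```

```bash
python3 -c "
from h import *
go(piv-ey*.05+[0,0,.245]);print(state()['gripper_width'])"
```

```text
0.9 [ 0.4497 -0.2186  0.245 ] dt [ 43.51 -11.18  -0.  ] dr [-0.    -0.    -0.336] q [-0.6  -0.25  1.9   0.    1.5   0.15] F [ 1.1 -0.1 -0.5]
0.00099190526302344
```

>>> send_rows(steps=[{"translation": [4.4, -1.1, 0], "delta_rot": [0, 0, -0.04], "jaw": 0}, {"translation": [8.7, -2.2, 0], "delta_rot": [0, 0, -0.08], "jaw": 0}, {"translation": [13, -3.4, 0], "delta_rot": [0, 0, -0.13], "jaw": 0}, {"translation": [17.4, -4.5, 0], "delta_rot": [0, 0, -0.17], "jaw": 0}, {"translation": [21.7, -5.6, 0], "delta_rot": [0, 0, -0.21], "jaw": 0}, {"translation": [26, -6.7, 0], "delta_rot": [0, 0, -0.25], "jaw": 0}, {"translation": [30.4, -7.8, 0], "delta_rot": [0, 0, -0.29], "jaw": 0}, {"translation": [34.7, -8.9, 0], "delta_rot": [0, 0, -0.336], "jaw": 0}])

```text
time: 1.7
tool_pos: [0.6211, 0.0957, 0.2447]
tool_rot: [-0.0, 0.837, 0.548, -0.0]
contact_force: [0.7, -0.1, 0.7]
gripper_width: -0.003
grasp_force: 0.0
```

```bash
python3 -c "
from h import *
go(piv-ey*.05+[0,0,.245]);go(piv-ey*.05+[0,0,.12])"
```

```text
1.7 [0.6211 0.0957 0.2447] dt [ 9.09  0.68 -0.04] dr [-0.001  0.     0.001] q [ 0.03  0.06  1.6  -0.    1.48  0.45] F [ 0.7 -0.1  0.7]
1.7 [0.6211 0.0957 0.2447] dt [ 9.09  0.69 12.46] dr [-0.001  0.     0.001] q [ 0.03  0.06  1.6  -0.    1.48  0.45] F [ 0.7 -0.1  0.7]
```

>>> send_rows(steps=[{"translation": [4, 0.3, 0], "delta_rot": [0, 0, 0], "jaw": 0}, {"translation": [8, 0.7, 0], "delta_rot": [0, 0, 0], "jaw": 0}, {"translation": [9.1, 0.7, 2], "delta_rot": [0, 0, 0], "jaw": 0}, {"translation": [9.1, 0.7, 6], "delta_rot": [0, 0, 0], "jaw": 0}, {"translation": [9.1, 0.7, 10], "delta_rot": [0, 0, 0], "jaw": 0}, {"translation": [9.1, 0.7, 14], "delta_rot": [0, 0, 0], "jaw": 0}, {"translation": [9.1, 0.7, 17.2], "delta_rot": [0, 0, 0], "jaw": 0}, {"translation": [9.1, 0.7, 17.2], "delta_rot": [0, 0, 0], "jaw": 0}])

```text
time: 2.5
tool_pos: [0.6581, 0.1728, 0.065]
tool_rot: [-0.003, 0.837, 0.546, -0.007]
contact_force: [-1.2, -0.3, -0.2]
gripper_width: -0.002
grasp_force: 0.0
```

Run:
```python
from h import *
go(piv+ey*.0+[0,0,.072])
f=grab_frame("side");cv2.imwrite("pics/s1.png",cv2.resize(f["pixels"][260:440,200:440],(800,600)))
```

```text
2.5 [0.6581 0.1728 0.065 ] dt [-4.46  0.38 -0.67] dr [-0.012  0.008 -0.002] q [ 0.15  0.35  1.59 -0.    1.22  0.56] F [-1.2 -0.3 -0.2]
```

View pics/s1.png

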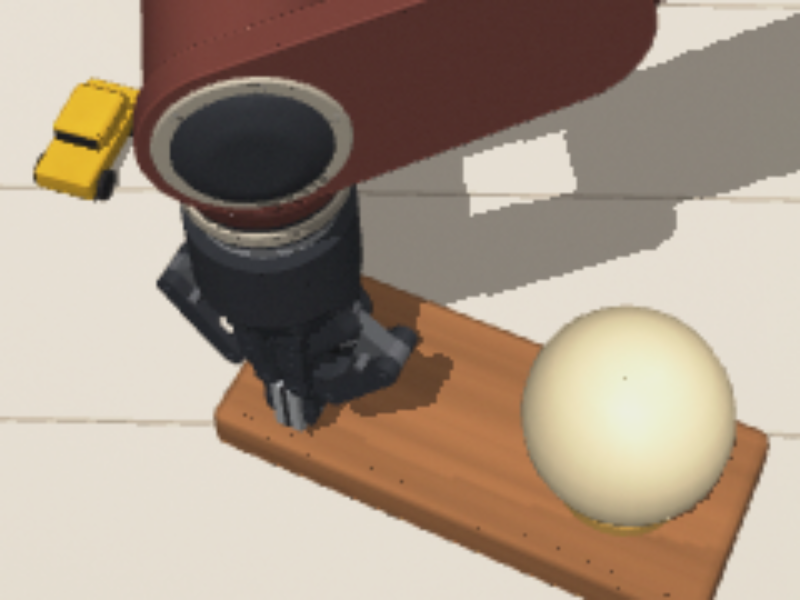

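The closed gripper is over the slab, with its fingertips at about crop (290,420), on the far side of the bat from the push direction. It is clear of the globe. I'll let it settle and move a little closer.

>>> send_rows(steps=[{"translation": [0, 0, 0], "delta_rot": [0, 0, 0], "jaw": 0}, {"translation": [0, 0, 0], "delta_rot": [0, 0, 0], "jaw": 0}, {"translation": [-0.3, 0, 0], "delta_rot": [0, 0, 0], "jaw": 0}, {"translation": [-0.6, 0, 0], "delta_rot": [0, 0, 0], "jaw": 0}, {"translation": [-0.9, 0, 0], "delta_rot": [0, 0, 0], "jaw": 0}, {"translation": [-1, 0, 0], "delta_rot": [0, 0, 0], "jaw": 0}, {"translation": [-1, 0, 0], "delta_rot": [0, 0, 0], "jaw": 0}, {"translation": [-1, 0, 0], "delta_rot": [0, 0, 0], "jaw": 0}])

```text
time: 3.35
tool_pos: [0.6597, 0.1652, 0.0732]
tool_rot: [-0.0, 0.837, 0.547, -0.0]
contact_force: [0.8, -0.2, -0.1]
gripper_width: 0.006
grasp_force: 0.0
```

Run:
```python
from h import *
go(piv-ey*.008+[0,0,.072])
```

```text
3.35 [0.6597 0.1652 0.0732] dt [-3.02 -0.07  0.12] dr [-0.     0.    -0.001] q [0.14 0.33 1.6  0.   1.21 0.55] F [ 0.8 -0.2 -0.1]
```

>>> send_rows(steps=[{"translation": [-0.5, 0, 0.1], "delta_rot": [0, 0, 0], "jaw": 0}, {"translation": [-1.0, 0, 0.1], "delta_rot": [0, 0, 0], "jaw": 0}, {"translation": [-1.5, 0, 0.1], "delta_rot": [0, 0, 0], "jaw": 0}, {"translation": [-2.0, 0, 0.1], "delta_rot": [0, 0, 0], "jaw": 0}, {"translation": [-2.4, 0, 0.1], "delta_rot": [0, 0, 0], "jaw": 0}, {"translation": [-2.8, 0, 0.1], "delta_rot": [0, 0, 0], "jaw": 0}, {"translation": [-3.0, 0, 0.1], "delta_rot": [0, 0, 0], "jaw": 0}, {"translation": [-3.0, 0, 0.1], "delta_rot": [0, 0, 0], "jaw": 0}])

```text
time: 4.15
tool_pos: [0.6472, 0.1372, 0.0719]
tool_rot: [-0.0, 0.837, 0.547, -0.0]
contact_force: [-0.7, 0.1, 0.2]
gripper_width: 0.0
grasp_force: 0.0
```

Run:
```python
from h import *
go(piv-ey*.008+[0,0,.072])
f=grab_frame("side");cv2.imwrite("pics/s2.png",cv2.resize(f["pixels"][260:440,200:440],(800,600)))
```

```text
4.15 [0.6472 0.1372 0.0719] dt [ 0.04 -0.05 -0.01] dr [-0.001  0.001 -0.002] q [ 0.1   0.29  1.65 -0.    1.2   0.51] F [-0.7  0.1  0.2]
```

View pics/s2.png

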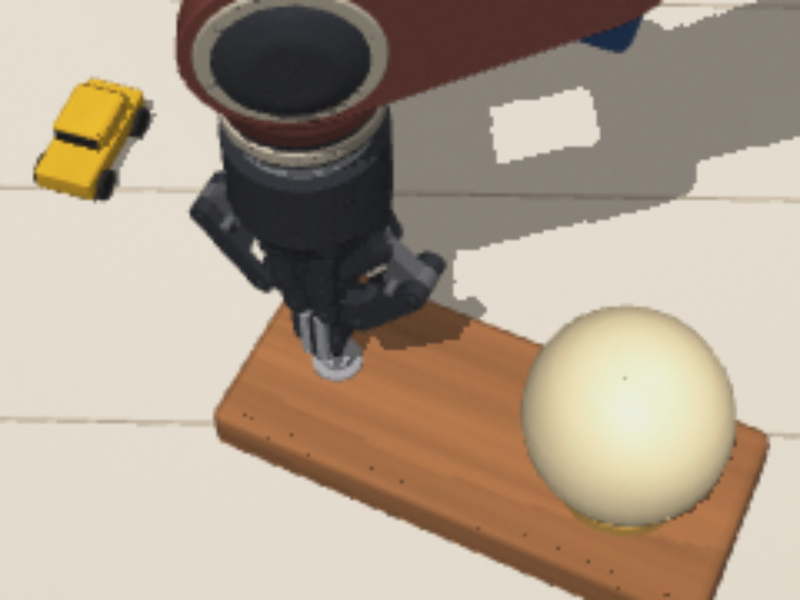

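The fingers are over the collar at crop (337,365), and no bat shows on the near side, so it has probably snapped over. I'll back off, lift and check.

>>> send_rows(steps=[{"translation": [0.5, 0, 0], "delta_rot": [0, 0, 0], "jaw": 0}, {"translation": [1.2, 0, 0], "delta_rot": [0, 0, 0], "jaw": 0}, {"translation": [2, 0, -2], "delta_rot": [0, 0, 0], "jaw": 0}, {"translation": [2, 0, -5], "delta_rot": [0, 0, 0], "jaw": 0}, {"translation": [2, 0, -9], "delta_rot": [0, 0, 0], "jaw": 0}, {"translation": [2, 0, -13], "delta_rot": [0, 0, 0], "jaw": 0}, {"translation": [2, 0, -17], "delta_rot": [0, 0, 0], "jaw": 0}, {"translation": [2, 0, -20], "delta_rot": [0, 0, 0], "jaw": 0}])

```text
time: 5.0
tool_pos: [0.6565, 0.1569, 0.276]
tool_rot: [0.001, 0.837, 0.547, 0.002]
contact_force: [0.5, 0.5, 0.6]
gripper_width: -0.0
grasp_force: 0.0
```

Run:
```python
from h import *
go(piv)
f=grab_frame("side");cv2.imwrite("pics/s3.png",f["pixels"])
W=cloud(f);d=W-piv;a=d@ex;b=d@ey
s=(abs(a)<.02)&(abs(b)<.03)&(W[...,2]>.04)&(W[...,2]<.082)
for lo in(.04,.05,.06,.07):
    m=s&(W[...,2]>=lo)&(W[...,2]<lo+.01); print(lo,m.sum(),np.median(a[m]),np.median(b[m]))
W=cloud(grab_frame("top"))[270:320,430:490];s=W[...,2]>.1;print("jar",np.nanmedian(W[s],0))
```

```text
5.0 [0.6565 0.1569 0.276 ] dt [-2.99 -0.2  27.59] dr [ 0.003 -0.002 -0.001] q [0.12 0.15 1.46 0.   1.53 0.54] F [0.5 0.5 0.6]
0.04 16 0.0013809297134326037 0.0016210158680541964
0.05 24 0.0021010287279754685 0.004496081446686402
0.06 25 0.002000646981201508 0.00838079427527049
0.07 18 0.0013292143237916836 0.011528823626795704
jar [ 0.4824298  -0.39975648  0.1079881 ]
```

View pics/s3.png

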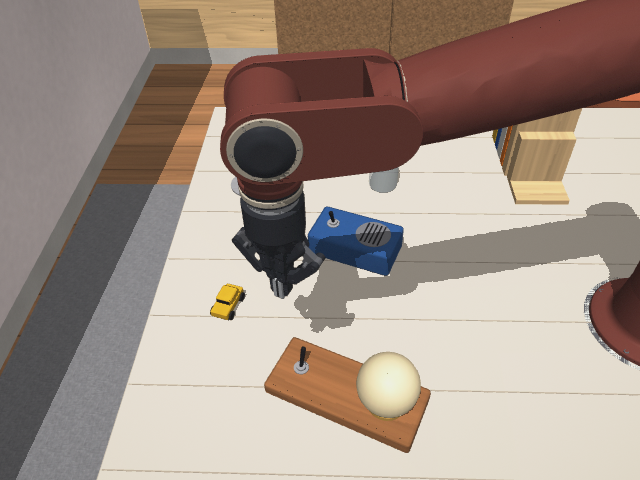

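The bat at (303,357) now leans about 20° to the +y side. The radio toggle at (332,216) still leans the way it did, the jar hasn't moved, and the gripper is well clear.

```bash
python3 -c "
from plant import *
print(job_done())"
```

```text
the job is handed in; nothing more can be done
None
```

The lamp's toggle is flipped fully to the off side and released; the radio's toggle and the jar are as they were, and I've handed the job in at about 5 s of the 29 s allowed.

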